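Snap the terminal box cover shut

TASK

Two grey terminal boxes on the bench have their snap-fit covers laid on but not yet clicked in. Press the yellow cover down until both of its ends have clicked and it sits flush on its box all round. Leave the green cover as it is, standing proud.

Things in the scene. Friction and masses are not known exactly. Their poses are not given: they have to be found in the camera images.
- yellow_box: Grey terminal box, 90 x 130 mm, 45 mm high, fixed to the bench, under the yellow cover. Origin: centre of its underside; z up, y along the 130 mm length. The cover (plate 94 x 134 mm, 5 mm thick, guided by a skirt) stands proud on four clips, two near each end: its top is about 60 mm above the bench, 50 mm when clicked home. If only one end is home it slopes about 6 degrees.
- yellow_left (a point): Centre of the round press mark (black ring, 28 mm) on the yellow cover's flat top, 40 mm from its middle towards the box's +y end; point z up. Push straight down with shut fingers within 10 mm of it: resistance is about 5 N (to 14 N off-centre), drops at the click, then rises steeply as the cover meets the rim; stop at 15 to 25 N. It stays down; the other end may click with it.
- yellow_right (a point): Centre of the same kind of press mark at the other end of the yellow cover's top, 40 mm from its middle towards the box's -y end; same heights and same resistance.
- green_top (a point): Middle of the top face of the green cover (94 x 134 mm, long side along point y), which stands proud, top about 60 mm above the bench, on a second grey box of the same shape and size. To be left alone.
Not all that is in view belongs to the job. There is more than one size of the part that bears yellow_left; the job needs the larger.

How it is judged:
At the end, for the whole second after the job is handed in: Both press marks of the yellow cover are less than 53 mm above the underside of the yellow box (50 mm is fully home) and within 50 mm of its middle seen from above, the cover tilts less than 0.06 rad, and the green cover's middle is within 4 mm of where it started (z of each of yellow_left, yellow_right in the frame of yellow_box below 0.053 m and horizontal distance between each of yellow_left, yellow_right and yellow_box below 0.05 m and angle between yellow_left's own z axis and vertical below 0.06 rad and distance of green_top from where it was at the start of the episode below 0.004 m); the robot touches nothing.
It fails at once if the green cover is pressed down or shifted (its middle moves more than 4 mm) (distance of green_top from where it was at the start of the episode above 0.004 m).
It also fails if it takes over 32 s, if anything falls off the work surface, if the arm or the gripper's body presses on something with over 40 N, if the wrist force passes 120 N, or if a joint passes its speed limit or range.

ROBOT

A 6-joint arm with a two-finger parallel gripper is mounted at the origin on the work surface. World frame = base frame: x ahead of the robot, y to its left, z up, the work surface at z = 0. Lengths are in m, angles in rad, forces in N, time in s.
With the tool pointing down it reaches from about 0.3 to 0.775 m from the base axis. Payload 14.6 kg.
Tool frame: the origin (TCP) lies midway between the tips of the shut fingers; the grasp point (between the pads) lies 19 mm behind it (arm.hold_point_z is the distance from the TCP to the grasp point, in m); z points along the fingers, x is the direction in which the jaws open and shut, and the axes are right-handed (so a half turn about z gives the same grasp; the last joint's range is limited). The gripper opens to 85 mm and grips with 20 to 120 N. Pads are 22 mm wide; open, the fingers measure 114 mm over their backs; the gripper's body (76 mm by 85 mm) begins 54 mm behind the grasp point. The pads swing forward as they close: fully open they stand 13 mm farther back than shut.
Start: joints at [1.229, 0.3, 1.521, -0, 1.321, -0.067], TCP at [0.149, 0.529, 0.231] pointing down, gripper open.
Joint ranges: [-3.03, 3.03], [-0.79, 2.21], [0.23, 2.52], [-1.04, 4.18], [0, 3.07], [-2.55, 2.55]. Speed limits (rad/s): [2.22, 2.22, 2.57, 3.14, 3.14, 3.14].

INTERFACE

Orientations are given as a rotation vector (axis times angle).
In Python, from cell import arm, get_image, camera_model, regions_of gives the robot as it stands.
- The arm moves only by the shell command python3 -m inch 'ROWS' [FORCE]. ROWS is JSON, a list of rows, each a list of 7 numbers: the gripper's target within -1 to 1 (shut at 1, half-way at 0, fully open at -1), then the shift along the world's x, y, z as a fraction of full scale, then the turn, a rotation vector about the world's x, y, z as a fraction of full scale. In form: [[grip, dx, dy, dz, rx, ry, rz], ...]. A call has 1 to 20 rows; each row is the pose to reach, as a shift and turn from the pose commanded when the call began, turning the shorter way round; what a row does not reach only later rows make up. Full scale, the value 1, is 40 cm for a shift and 2 pi rad for a turn. A row lasts 1/12 s, in which the tool goes at most 41.7 mm and 7.16 degrees, less where a joint would pass 70% of its speed; a pose out of reach is approached as far as the arm can. A call with a number of a shift or a turn outside -1 to 1 is refused whole. A call with a gripper value outside its range is refused whole. The fingers move at their own pace and stop on an object; FORCE is the grip in N (left out, the last holds). Time passes only in rows, so rows that repeat a pose let the fingers close. It gives the time, the measured TCP pose, the force and the opening at its end, in the units of the state.
- arm.state(): the state, without advancing time (a new reading comes with each control period).
- get_image(name): name is "scene" or "top"; returns the picture (400x640x3 uint8, blue, green, red); there is no depth.
- camera_model(name): a dict with "camera_matrix" (3x3 intrinsics, pixels), "R" (3x3) and "t" (3): a world point X has camera coordinates R X + t. Camera axes: x right, y down, z forward; pixel columns grow to the right and rows downward; lengths in m; the calibration is good to about 2 mm. A picture is of the moment at which its call begins. camera_model takes no time and is no camera call.
- arm.close_job(): hands the job in, once; it reports no verdict.
Trained networks look in the newest picture that a camera, given by its name, has taken for a name from the list of things; names that differ only in an ending like _2 or _b are one class to them, and where a whole thing is asked for, a point or a joint stands for the part that bears it (a point fixed in the world has none). Each returns a list of dicts, best first, with "p" (0 to 1); they miss things now and then, are a little off and sometimes report something else, mostly with a low value. They report only what shows in the picture. A call takes as long as a camera call. They do not tell look-alikes from the thing itself.
- regions_of(camera, query): "pixels" (400x640 bool, what is visible of it) and "pixel" ([column, row] in pixels, amid what is visible of it).
The state is a dict: "time_s": time; "q": joint angles; "joint_velocities": joint speeds; "tau": joint torques, N m; "position": TCP position; "tcp_rot": TCP orientation; "force": force on the tool from outside, world axes, zero at the start; "ft_torque": the same for the moment, N m; "opening": finger opening in m.
Only numpy, scipy, OpenCV 4.12 (cv2) and the standard library are available. Lean on these libraries where they do the work, as an engineer would, in place of code of your own. Each camera call takes 0.05 s, during which the arm holds its last target. There are 200 camera calls.

## Working session

There is one attempt and no reset: what is moved stays moved. The work goes in short steps, Python scripts to look and compute and a shell command to move; the robot and the scene stay as the last step left them, time stands still between calls to the robot, and variables do not carry over. Pictures are saved under pics/ and viewed, about 8 in all and at most 12, crops included, and the job is handed in when it is done.

```bash
mkdir -p pics; python3 - <<'E'
from cell import arm,get_image,camera_model,regions_of
import cv2,numpy as np
for n in("scene","top"):
    cv2.imwrite(f"pics/{n}0.png",get_image(n))
    for q in("yellow_left","yellow_right","green_top","yellow_box"):
        for r in regions_of(n,q): print(n,q,round(r["p"],2),np.round(r["pixel"]),r["pixels"].sum())
    m=camera_model(n);print(m)
s=arm.state();print(s["time_s"],s["position"],s["tcp_rot"],s["force"],s["opening"])
E
```

```text
scene yellow_left 0.82 [310. 199.] 2528
scene yellow_left 0.66 [415. 216.] 1222
scene yellow_right 0.75 [412. 218.] 1280
scene yellow_right 0.64 [307. 199.] 2553
scene green_top 0.89 [216. 251.] 3074
scene yellow_box 0.84 [303. 227.] 972
{'camera_matrix': array([[506.35970501,   0.        , 316.71021752],
       [  0.        , 506.35970501, 196.83664328],
       [  0.        ,   0.        ,   1.        ]]), 'R': array([[ 0.53488977,  0.84492104, -0.00117006],
       [ 0.66875879, -0.42421318, -0.61057748],
       [-0.51638611,  0.32580916, -0.79195567]]), 't': array([-0.32251917, -0.33898575,  1.35604669])}
top yellow_left 0.96 [320. 217.] 3123
top yellow_left 0.76 [244. 156.] 1299
top yellow_right 0.94 [243. 156.] 1275
top yellow_right 0.82 [320. 213.] 3061
top green_top 0.6 [424. 216.] 3201
top yellow_box 0.54 [292. 235.] 165
{'camera_matrix': array([[413.30380232,   0.        , 320.62994303],
       [  0.        , 413.30380232, 203.1306206 ],
       [  0.        ,   0.        ,   1.        ]]), 'R': array([[ 0.05781939, -0.99832435, -0.00232749],
       [-0.97668696, -0.05608313, -0.20721307],
       [ 0.20673532,  0.01425416, -0.97829307]]), 't': array([-0.02843831,  0.58582873,  0.76749304])}
0.5 [0.14925652 0.52934748 0.23126874] [ 2.50475542e+00  1.89621077e+00 -4.41642826e-05] [-0.18930057 -0.86603641 -0.06364901] 0.08542791859788805
```

```bash
python3 - <<'E'
import cv2,numpy as np
a=cv2.imread("pics/top0.png")[110:290,180:500];b=cv2.imread("pics/scene0.png")[130:310,150:470]
cv2.imwrite("pics/both.png",cv2.resize(np.vstack([a,b]),None,fx=1.65,fy=1.65,interpolation=cv2.INTER_CUBIC))
E
```

```text
(no output)
```

View pics/both.png

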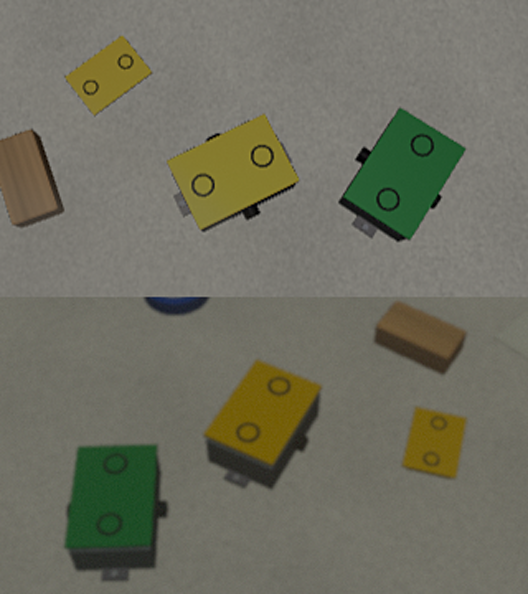

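View pics/top0.png

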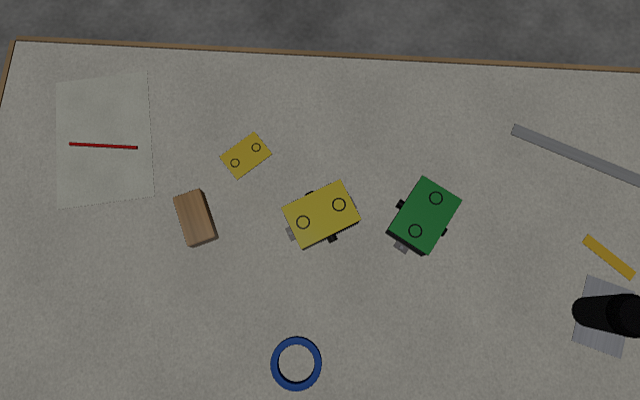

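The yellow candidates are the larger cover at top (320,214) on a grey box, with rings at about (303,222) and (339,205), and the small flat plate at (244,156) with no box under it. The larger one fits the description, and the enlarged crop confirms it. Green is at (424,216).

```bash
cat > h.py <<'E'
import numpy as np,cv2
from cell import camera_model
def ray(n,p,z):
    m=camera_model(n);K,R,t=m["camera_matrix"],m["R"],m["t"]
    d=R.T@np.linalg.inv(K)@[p[0],p[1],1];c=-R.T@t
    return c+d*(z-c[2])/d[2]
def proj(n,X):
    m=camera_model(n);x=m["camera_matrix"]@(m["R"]@X+m["t"]);return x[:2]/x[2]
def poly(n,mask):
    c=max(cv2.findContours(mask.astype(np.uint8),0,2)[0],key=cv2.contourArea)
    return cv2.boxPoints(cv2.minAreaRect(c))
E
python3 - <<'E'
from h import *
A=lambda x,y:(180+x/1.65,110+y/1.65)
B=lambda x,y:(150+x/1.65,130+(y-297)/1.65)
for z in(.05,.06):
    for n,ps in(("top",[A(203,184),A(262,156)]),("scene",[B(248,432),B(279,386)])):
        P=[ray(n,p,z) for p in ps];d=P[0]-P[1]
        print(z,n,np.round(P,4).tolist(),"dist",np.linalg.norm(d),"mid",(P[0]+P[1])/2,"yaw",np.degrees(np.arctan2(d[1],d[0])))
for n,p in(("top",A(402,172)),("scene",B(112,495))): print("green",n,ray(n,p,.06))
E
```

```text
0.05 top [[0.5491, 0.0387, 0.05], [0.5881, -0.0315, 0.05]] dist 0.08031906706270378 mid [0.56856475 0.00360789 0.05      ] yaw 119.05748295154994
0.05 scene [[0.5813, -0.0249, 0.05], [0.5411, 0.0451, 0.05]] dist 0.08074845111721614 mid [0.56121394 0.01009505 0.05      ] yaw -60.09696860866914
0.06 top [[0.5474, 0.0382, 0.06], [0.586, -0.0312, 0.06]] dist 0.0793421375888539 mid [0.56669872 0.00348524 0.06      ] yaw 119.05748295154994
0.06 scene [[0.5877, -0.0284, 0.06], [0.5479, 0.0407, 0.06]] dist 0.07975958288939493 mid [0.5678054  0.00613697 0.06      ] yaw -60.096968608669144
green top [ 0.57592776 -0.20122548  0.06      ]
green scene [ 0.58057203 -0.20344999  0.06      ]
```

```bash
python3 -m inch '[[1,0.5,-0.6125,-0.05,0,0,0],[1,0.5,-0.6125,-0.05,0,0,0],[1,0.5,-0.6125,-0.05,0,0,0],[1,0.5,-0.6125,-0.05,0,0,0],[1,0.5,-0.6125,-0.05,0,0,0],[1,0.5,-0.6125,-0.05,0,0,0],[1,0.5,-0.6125,-0.05,0,0,0],[1,0.5,-0.6125,-0.05,0,0,0],[1,0.5,-0.6125,-0.05,0,0,0],[1,0.5,-0.6125,-0.05,0,0,0]]'
```

```text
time_s: 1.33
position: [0.3498, 0.2836, 0.2114]
tcp_rot: [-2.507, -1.893, -0.0]
force: [-1.1, 0.4, -0.2]
opening: 0.0001
```

```bash
python3 -m inch '[[1,0.495,-0.61,-0.05,0,0,0],[1,0.495,-0.61,-0.05,0,0,0],[1,0.495,-0.61,-0.05,0,0,0],[1,0.495,-0.61,-0.05,0,0,0],[1,0.495,-0.61,-0.05,0,0,0],[1,0.495,-0.61,-0.05,0,0,0],[1,0.495,-0.61,-0.05,0,0,0],[1,0.495,-0.61,-0.05,0,0,0],[1,0.495,-0.61,-0.05,0,0,0],[1,0.495,-0.61,-0.05,0,0,0],[1,0.495,-0.61,-0.15,0,0,0],[1,0.495,-0.61,-0.25,0,0,0],[1,0.495,-0.61,-0.32,0,0,0],[1,0.495,-0.61,-0.32,0,0,0],[1,0.495,-0.61,-0.32,0,0,0]]'
python3 - <<'E'
from cell import get_image
from h import *
a=get_image("scene")[130:310,200:420];b=get_image("top")[130:310,220:440]
cv2.imwrite("pics/c1.png",cv2.resize(np.hstack([a,b]),None,fx=1.8,fy=1.8,interpolation=cv2.INTER_CUBIC))
E
```

```text
time_s: 2.58
position: [0.5466, 0.0418, 0.0835]
tcp_rot: [-2.502, -1.898, 0.002]
force: [0.0, 0.5, 0.7]
opening: -0.0001
```

View pics/c1.png

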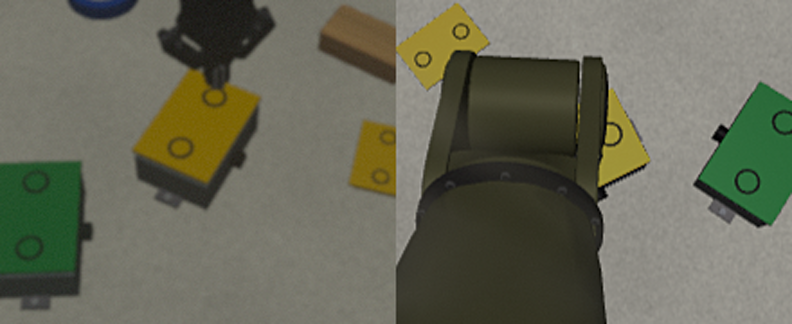

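In the scene crop the shut fingers hang at about (215,75), just above the far ring at (214,97). Next I descend in small steps.

```bash
python3 -m inch '[[1,0,0,-0.03,0,0,0],[1,0,0,-0.045,0,0,0],[1,0,0,-0.055,0,0,0],[1,0,0,-0.0575,0,0,0],[1,0,0,-0.06,0,0,0],[1,0,0,-0.0625,0,0,0],[1,0,0,-0.065,0,0,0],[1,0,0,-0.065,0,0,0]]'
```

```text
time_s: 3.35
position: [0.5477, 0.0403, 0.0579]
tcp_rot: [2.504, 1.896, 0.001]
force: [0.3, -0.6, 2.4]
opening: 0.0002
```

```bash
python3 -m inch '[[1,0,0,-0.0025,0,0,0],[1,0,0,-0.005,0,0,0],[1,0,0,-0.0075,0,0,0],[1,0,0,-0.01,0,0,0],[1,0,0,-0.01,0,0,0]]'; python3 -m inch '[[1,0,0,-0.0025,0,0,0],[1,0,0,-0.005,0,0,0],[1,0,0,-0.005,0,0,0]]'
```

```text
time_s: 3.77
position: [0.5472, 0.0403, 0.053]
tcp_rot: [-2.505, -1.896, 0.0]
force: [1.1, 0.3, 1.1]
opening: -0.0001
time_s: 4.02
position: [0.5475, 0.0403, 0.0524]
tcp_rot: [2.504, 1.896, 0.001]
force: [-6.4, -0.3, 14.3]
opening: -0.0001
```

```bash
python3 -m inch '[[1,0,0,-0.001,0,0,0],[1,0,0,-0.002,0,0,0],[1,0,0,-0.002,0,0,0]]'
```

```text
time_s: 4.27
position: [0.5476, 0.0403, 0.0522]
tcp_rot: [2.504, 1.896, 0.001]
force: [-9.0, 0.4, 22.4]
opening: -0.0001
```

```bash
python3 -m inch '[[1,0,0,0.04,0,0,0],[1,0,0,0.1,0,0,0],[1,0,0,0.1,0,0,0],[1,0.05,-0.09,0.1,0,0,0],[1,0.0975,-0.175,0.1,0,0,0],[1,0.0975,-0.175,0.1,0,0,0],[1,0.0975,-0.175,0.1,0,0,0]]'
python3 - <<'E'
from cell import get_image
from h import *
a=get_image("scene")[130:310,200:420]
cv2.imwrite("pics/c2.png",cv2.resize(a,None,fx=3,fy=3,interpolation=cv2.INTER_CUBIC))
E
```

```text
time_s: 4.85
position: [0.5864, -0.0311, 0.0897]
tcp_rot: [-2.507, -1.893, 0.001]
force: [0.2, -0.3, -0.2]
opening: 0.0002
```

View pics/c2.png

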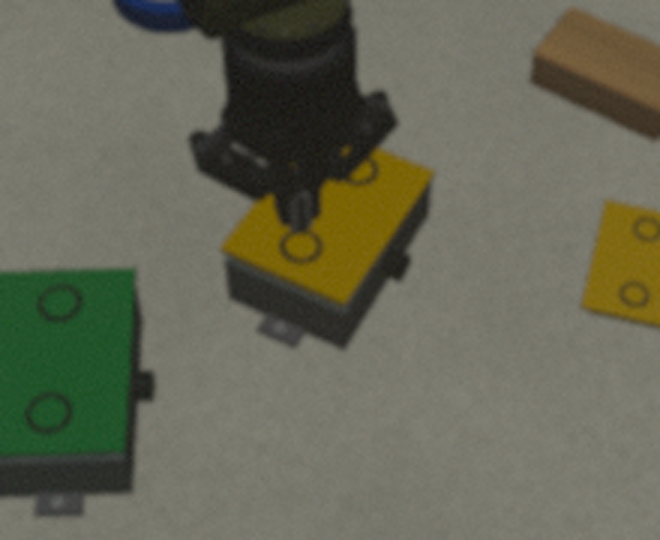

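The fingers at (298,220) are above the near ring at (300,247). I press this end.

```bash
python3 -m inch '[[1,0,0,-0.04,0,0,0],[1,0,0,-0.065,0,0,0],[1,0,0,-0.07,0,0,0],[1,0,0,-0.075,0,0,0],[1,0,0,-0.0775,0,0,0],[1,0,0,-0.08,0,0,0],[1,0,0,-0.08,0,0,0]]'; python3 -m inch '[[1,0,0,-0.0025,0,0,0],[1,0,0,-0.005,0,0,0],[1,0,0,-0.0075,0,0,0],[1,0,0,-0.0075,0,0,0]]'
```

```text
time_s: 5.48
position: [0.5865, -0.0293, 0.0591]
tcp_rot: [2.504, 1.896, 0.001]
force: [-1.5, 1.5, 2.4]
opening: -0.0
time_s: 5.82
position: [0.5864, -0.0297, 0.0556]
tcp_rot: [2.504, 1.896, 0.001]
force: [0.5, -1.3, -0.1]
opening: 0.0001
```

```bash
python3 -m inch '[[1,0,0,-0.0025,0,0,0],[1,0,0,-0.005,0,0,0],[1,0,0,-0.0075,0,0,0],[1,0,0,-0.0075,0,0,0]]'; python3 -m inch '[[1,0,0,-0.002,0,0,0],[1,0,0,-0.0035,0,0,0],[1,0,0,-0.0035,0,0,0]]'
```

```text
time_s: 6.15
position: [0.586, -0.0296, 0.0521]
tcp_rot: [-2.504, -1.896, 0.001]
force: [-1.1, -0.2, 0.4]
opening: 0.0001
time_s: 6.4
position: [0.5862, -0.0296, 0.0509]
tcp_rot: [-2.505, -1.896, 0.0]
force: [-0.0, -0.2, 0.2]
opening: 0.0002
```

```bash
python3 -m inch '[[1,0,0,-0.0015,0,0,0],[1,0,0,-0.0025,0,0,0],[1,0,0,-0.0025,0,0,0]]'; python3 -m inch '[[1,0,0,-0.001,0,0,0],[1,0,0,-0.002,0,0,0],[1,0,0,-0.002,0,0,0]]'
```

```text
time_s: 6.65
position: [0.5863, -0.0296, 0.0501]
tcp_rot: [2.505, 1.896, 0.0]
force: [0.3, -1.5, 0.4]
opening: -0.0001
time_s: 6.9
position: [0.5863, -0.0297, 0.0501]
tcp_rot: [2.505, 1.896, 0.0]
force: [-4.7, 0.7, 10.9]
opening: 0.0004
```

```bash
python3 -m inch '[[1,0,0,-0.001,0,0,0],[1,0,0,-0.002,0,0,0],[1,0,0,-0.002,0,0,0]]'
```

```text
time_s: 7.15
position: [0.5864, -0.0296, 0.05]
tcp_rot: [2.504, 1.896, 0.0]
force: [-8.8, 0.1, 18.1]
opening: 0.0001
```

The second end sits at 50.0 mm under 18 N. The first end's 52.2 mm fits a cover that was still sloping then. I re-check the first mark by touch.

```bash
python3 -m inch '[[1,0,0,0.04,0,0,0],[1,0,0,0.08,0,0,0],[1,-0.05,0.09,0.08,0,0,0],[1,-0.0975,0.175,0.08,0,0,0],[1,-0.0975,0.175,0.08,0,0,0],[1,-0.0975,0.175,0.04,0,0,0],[1,-0.0975,0.175,0.02,0,0,0],[1,-0.0975,0.175,0.012,0,0,0],[1,-0.0975,0.175,0.008,0,0,0],[1,-0.0975,0.175,0.008,0,0,0]]'; python3 -m inch '[[1,0,0,-0.0025,0,0,0],[1,0,0,-0.005,0,0,0],[1,0,0,-0.005,0,0,0]]'
```

```text
time_s: 7.98
position: [0.5473, 0.04, 0.0515]
tcp_rot: [-2.505, -1.895, 0.001]
force: [1.0, -0.1, -0.1]
opening: 0.0001
time_s: 8.23
position: [0.5475, 0.0402, 0.0501]
tcp_rot: [2.505, 1.896, 0.001]
force: [0.3, -0.1, 0.6]
opening: -0.0002
```

```bash
python3 -m inch '[[1,0,0,-0.0015,0,0,0],[1,0,0,-0.003,0,0,0],[1,0,0,-0.003,0,0,0]]'
```

```text
time_s: 8.48
position: [0.5476, 0.0402, 0.05]
tcp_rot: [2.504, 1.896, 0.001]
force: [-8.7, -1.2, 18.4]
opening: 0.0003
```

Both marks are firm at 50.0 mm. I retract and take a final look.

```bash
python3 -m inch '[[1,0,0,0.05,0,0,0],[1,0,0,0.15,0,0,0],[1,0,0,0.25,0,0,0],[1,0,0,0.35,0,0,0],[1,-0.1,0.1,0.4,0,0,0],[1,-0.2,0.2,0.4,0,0,0],[1,-0.3,0.3,0.4,0,0,0],[1,-0.4,0.4,0.4,0,0,0],[1,-0.4,0.5,0.4,0,0,0],[1,-0.4,0.6,0.4,0,0,0],[1,-0.4,0.6,0.4,0,0,0],[1,-0.4,0.6,0.4,0,0,0]]'
python3 - <<'E'
from cell import get_image
from h import *
a=get_image("scene");b=get_image("top")
o=cv2.imread("pics/scene0.png"); c=(slice(205,300),slice(180,262))
print("green diff",np.abs(a[c].astype(int)-o[c]).mean(), np.abs(cv2.imread("pics/top0.png")[170:260,385:470].astype(int)-b[170:260,385:470]).mean())
cv2.imwrite("pics/c3.png",cv2.resize(np.hstack([a[130:310,180:400],b[130:310,260:480]]),None,fx=1.8,fy=1.8,interpolation=cv2.INTER_CUBIC))
E
```

```text
time_s: 9.48
position: [0.3854, 0.2846, 0.2089]
tcp_rot: [-2.501, -1.9, -0.002]
force: [0.5, 0.2, 0.2]
opening: -0.0
green diff 2.1485237483953785 1.852331154684096
```

View pics/c3.png

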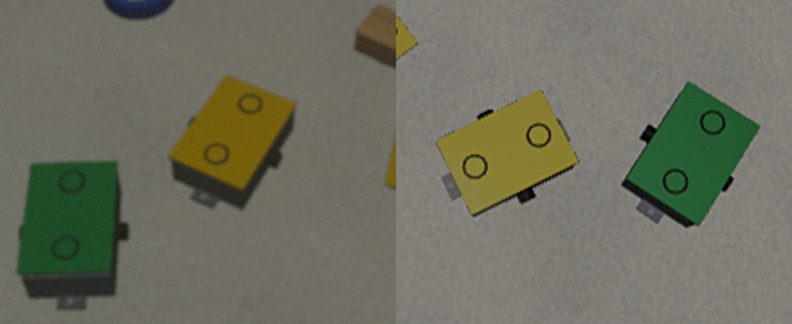

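The yellow cover, with rings at (216,154) and (250,104) in the scene crop, sits flush. The green cover is unchanged, and the arm is clear.

```bash
python3 -c "
from cell import arm
print(arm.close_job())"
```

```text
the job is handed in; nothing more can be done
None
```

I pressed the larger yellow cover home at both ends and handed the job in at about 9.5 s; no verdict was reported.

- **First end (+y):** the first press stopped at 52.2 mm under 22 N. That was higher than the 50 mm expected, which fits the cover sloping while its other end was still up.
- **Second end (-y):** this end stopped firm at 50.0 mm under 18 N. I did not catch its click in the force readings, which come only at the end of each call: the highest before the firm stop was 2.4 N.
- **Re-check of the first end:** it was then firm at 50.0 mm under 18 N, so the cover is level with both ends home.
- **Final pictures:** the yellow cover looks flush. The green cover looks unmoved and still proud, with the image around it differing only by noise. The arm is clear of everything, with about zero force on the tool.

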